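Unpin the inspection flap and hold it at the pointer

ROBOT

A 6-joint arm with a two-finger parallel gripper is mounted at the origin on a cart in front of the work surface, level with it; the furniture and walls round the work are solid. World frame = base frame: x ahead of the robot, y to its left, z up, the work surface at z = 0. Lengths are in m, angles in rad, forces in N, time in s.
With the tool pointing down it reaches from about 0.3 to 0.775 m from the base axis. Payload 14.6 kg.
Tool frame: the origin (TCP) lies at the very end of the fingers, on their centre line; the grasp point (between the pads) lies 19 mm behind it (ctrl.grasp_offset is the distance from the TCP to the grasp point, in m); z points along the fingers, y is the line along which they close (so a half turn about z gives the same grasp; the last joint's range is limited). The gripper opens to 94 mm and grips with 3 to 60 N. Pads are 16 mm wide; open, the fingers measure 119 mm over their backs; the gripper's body (75 mm by 177 mm) begins 78 mm behind the grasp point.
Start: joints at [1.271, 0.3, 1.521, -0, 1.321, -0.067], TCP at [0.127, 0.535, 0.166] pointing down, gripper open.
Joint ranges: [-3.03, 3.03], [-0.79, 2.21], [0.23, 2.52], [-1.04, 4.18], [0, 3.07], [-2.55, 2.55]. Speed limits (rad/s): [2.22, 2.22, 2.57, 3.14, 3.14, 3.14].

INTERFACE

Orientations are given as [roll, pitch, yaw] about the fixed x, y, z axes, in that order (R = Rz(yaw) Ry(pitch) Rx(roll)).
In Python, from station import ctrl gives the robot as it stands.
- The arm moves only by the tool step_arm, never from a script. Its argument "plan" is a list that holds one entry, the list of rows, each a list of 6 numbers: the shift along the tool's x, y, z in units of 30 mm (1.0 is 30 mm), then the turn, a rotation vector about the tool's x, y, z in units of 6 degrees (1.0 is 6 degrees). In form: [[[dx, dy, dz, wx, wy, wz], ...]]. A call has 1 to 8 rows; each row is the pose to reach, as a shift and turn from the pose commanded when the call began, along the tool's axes at that moment; what a row does not reach only later rows make up. A row lasts 1/12 s, in which the tool goes at most 41.7 mm and 7.16 degrees, less where a joint would pass 70% of its speed; a pose out of reach is approached as far as the arm can. A call with a gripper value outside its range is refused whole. "grip" is the opening, from 0 (shut) to 1 (fully open), set as the call begins (left out, the last holds). The fingers move at their own pace and stop on an object; "squeeze" is the grip in N (left out, the last holds). Time passes only in rows, so rows that repeat a pose let the fingers close. It gives the time, the measured TCP pose, the force, the opening and the grip force at its end, in the units of the state.
- ctrl.get_obs(): the state, without advancing time (a new reading comes with each control period).
- ctrl.camera(name): name is "scene" or "side" or "wrist"; returns the picture (400x640x3 uint8, red, green, blue); there is no depth.
- ctrl.camera_model(name): a dict with "intrinsics" (3x3 intrinsics, pixels), "R" (3x3) and "t" (3): a world point X has camera coordinates R X + t; the wrist camera has in their place "tool_from_camera" (4x4, takes a point from camera to tool coordinates, whose origin is the TCP and whose axes are the flange's). Camera axes: x right, y down, z forward; pixel columns grow to the right and rows downward; lengths in m; the calibration is good to about 2 mm. A picture is of the moment at which its call begins: read the wrist's pose just before it. camera_model takes no time and is no camera call.
- ctrl.hand_in(): hands the job in; it is judged then, once.
Trained networks look in the newest picture that a camera, given by its name, has taken for a name from the list of things; names that differ only in an ending like _2 or _b are one class to them, and where a whole thing is asked for, a point or a joint stands for the part that bears it (a point fixed in the world has none). Each returns a list of dicts, best first, with "confidence" (0 to 1); they miss things now and then, are a little off and sometimes report something else, mostly with a low value. They report only what shows in the picture. A call takes as long as a camera call. They do not tell look-alikes from the thing itself.
- ctrl.masks_of(query, camera): "pixels" (400x640 bool, what is visible of it) and "at" ([column, row] in pixels, amid what is visible of it).
- ctrl.place_of(query, camera): "at" ([column, row] in pixels: a listed point, or the origin of a listed thing).
The state is a dict: "time_s": time; "qpos": joint angles; "joint_vel": joint speeds; "tau": joint torques, N m; "ee_pos": TCP position; "eef_rot": TCP orientation; "force": force on the tool from outside, world axes, zero at the start; "moment": the same for the moment, N m; "grip_width": finger opening in m; "grip_force": force on a finger pad.
Only numpy, scipy, OpenCV 4.12 (cv2) and the standard library are available. Lean on these libraries where they do the work, as an engineer would, in place of code of your own. Each camera call takes 0.05 s, during which the arm holds its last target. There are 200 camera calls.

TASK

Pull the lock pin straight up out of the inspection flap of the test case and drop it foot-down, fully home, into the narrow parking tube. Then lift the flap by the bar on its front edge until it lies in line with the pointer on the side quadrant, and hold it there: the program finishes with the gripper still holding the flap, which would fall shut if let go. Leave the pointer's setting and the loose things around alone.

Things in the scene. Friction and masses are not known exactly. Their poses are not given: they have to be found in the camera images.
- case: grey test case, fixed, 160 (x) x 180 (y) x 85 mm high, open on top under the flap; origin at the centre of its underside, front with four round sockets faces its -x. On its right (-y) side stands an aluminium quadrant, 120 mm radius about the hinge, ticks each 10 degrees; with the pointer it reaches 122 mm from the case's middle plane and 212 mm above the worktop
- flap (a joint): angle of the aluminium inspection flap (160 x 180 x 6 mm, about 0.25 kg, plain hinge along the case's far top edge): 0 = level and shut, grows as the front edge is lifted, stop at 1.45; it falls shut by itself from any angle. Level, its upper face is 93 mm above the worktop. About 1.5 N at the bar lifts it
- flap_bar (a point): middle of the steel lifting bar on the flap's front edge: round, 14 mm diameter, 30 mm long, along the hinge direction (case y), on a 10 mm wide neck at its middle, 195 mm from the hinge axis, 35 mm clear of the case's front; its flat ends can be pinched from above (30 mm wide), the bar then turns between the pads. Site x runs from bar to hinge in the flap's plane
- flap_hinge (a point): point on the hinge axis in the middle of the flap, 90 mm above the worktop, 80 mm behind the case's origin; the axis runs along the case's y
- pointer (a joint): angle of the pointer arm from level, about the same hinge axis and in the same sense as the flap; this is the marked angle: the flap is in line with the pointer when both joint values are equal. Clamped stiffly; set between 0.45 and 0.95
- pointer_tip (a point): middle of the black thumb knob (18 mm diameter) at the end of the dark pointer arm, 135 mm from the hinge axis and 117 mm to the right (-y) of the case's middle plane; its x axis runs along the arm towards the hinge
- lock_pin: loose upright lock pin, 105 mm long, 0.06 kg: steel shank 10 mm diameter with rounded foot, 60 mm long; collar 22 mm diameter at 60 to 66 mm; black round grip 16 mm diameter at 66 to 105 mm. Origin at the foot, z up. Starts in a 15 mm hole in the flap, collar resting on it, 60 mm in front (-x) and 60 mm left (+y) of the case's origin; slides out upwards, 60 mm of travel
- park_tube: parking tube, fixed: upright aluminium tube, 25 mm outside and 14 mm inside diameter, on a dark round foot of 64 mm diameter; origin at the centre of its underside
- tube_mouth (a point): centre of the tube's open mouth, 78 mm above the worktop; the bore is 68 mm deep, so the pin goes in until its collar rests on the rim
- tin: bystander: small round white tin, 60 mm diameter, 29 mm high, origin under its centre
- adapter: bystander: grey connector adapter, 53 x 31 x 21 mm, origin under its centre
- relay: bystander: relay, 44 x 28 x 21 mm, origin under its centre
Mind the look-alikes: they are no part of the job. Several things have the shape of the park_tube; the one meant has the colours described above.

How it is judged:
By the outcome, as a careful person would: the job done as asked, in the order asked, and still so for the second after the job is handed in, while the arm keeps its last pose, push and grip.
It also fails if it takes over 64 s, if anything falls off the work surface, if the arm or the gripper's body presses on something with over 40 N, if the wrist force passes 120 N, or if a joint passes its speed limit or range.

## Working session

There is one attempt and no reset: what is moved stays moved. The work goes in short steps, Python scripts to look and compute and a tool call to move; the robot and the scene stay as the last step left them, time stands still between calls to the robot, and variables do not carry over. Pictures are saved under pics/ and viewed, at most 10 in all, crops included, and the job is handed in when it is done.

Besides the shell and the picture viewer there is one more tool, called after "Call:" as a command line: name --argument value ..., lists and objects as JSON in quotes. step_arm: Moves the arm, as the interface text tells. Its arguments: {"type":"object","properties":{"plan":{"type":"array","items":{"type":"array","items":{"type":"array","items":{"type":"number"}}}},"grip":{"type":"number"},"squeeze":{"type":"number"}},"required":["plan"]}

```bash
ls; mkdir -p pics
cat > h.py <<'E'
import numpy as np, cv2
from scipy.spatial.transform import Rotation as Ro
from station import ctrl
def cam(name):
    """K,R,t world->camera at present"""
    m=ctrl.camera_model(name); K=np.array(m["intrinsics"])
    if name!="wrist": return K,np.array(m["R"]),np.array(m["t"])
    o=ctrl.get_obs(); T=np.eye(4); T[:3,:3]=Ro.from_euler('xyz',o["eef_rot"]).as_matrix(); T[:3,3]=o["ee_pos"]
    W=np.linalg.inv(T@np.array(m["tool_from_camera"])); return K,W[:3,:3],W[:3,3]
def snap(name,f=None):
    c=cam(name); im=ctrl.camera(name)
    if f: cv2.imwrite("pics/"+f,im[:,:,::-1])
    return im,c
def proj(c,X):
    K,R,t=c; p=K@(R@np.asarray(X,float)+t); return p[:2]/p[2]
def ray(c,px):
    K,R,t=c; d=R.T@np.linalg.inv(K)@np.array([px[0],px[1],1.]); return -R.T@t,d/np.linalg.norm(d)
def onz(c,px,z):
    o,d=ray(c,px); return o+d*(z-o[2])/d[2]
def tri(obs):
    A=np.zeros((3,3));b=np.zeros(3)
    for c,px in obs:
        o,d=ray(c,px);P=np.eye(3)-np.outer(d,d);A+=P;b+=P@o
    X=np.linalg.solve(A,b); return X,[np.round(proj(c,X)-px,1).tolist() for c,px in obs]
E
python3 - <<'E'
from h import *
np.set_printoptions(precision=3,suppress=True)
o=ctrl.get_obs();print(o)
for n in("scene","side","wrist"):
    im,c=snap(n,n+"0.png"); print(n,"campos",-c[1].T@c[2],"fwd",c[1][2])
    for q in("case","flap_bar","flap_hinge","pointer_tip","lock_pin","park_tube","tube_mouth","tin","adapter","relay"):
        print(q,[(np.round(r["at"]).tolist(),round(r["confidence"],2)) for r in ctrl.place_of(q,n)][:5])
a=cv2.imread("pics/scene0.png");b=cv2.imread("pics/side0.png")
E
```

```text
pics
{'time_s': 0.0, 'qpos': array([ 1.271,  0.301,  1.522, -0.   ,  1.321, -0.067]), 'joint_vel': array([-0.001,  0.   ,  0.002, -0.001,  0.001, -0.001]), 'tau': array([ -0.002, -53.181, -35.272,   0.071,   0.025,  -0.   ]), 'ee_pos': array([0.127, 0.535, 0.165]), 'eef_rot': array([-3.14 , -0.   ,  2.909]), 'force': array([-0.317,  0.025,  0.264]), 'moment': array([0.013, 0.032, 0.047]), 'grip_force': 0.0, 'grip_width': 0.09443454947304807}
scene campos [0.267 0.588 0.833] fwd [ 0.304 -0.597 -0.742]
case [([293.0, 218.0], 0.58)]
flap_bar [([312.0, 232.0], 0.93)]
flap_hinge [([272.0, 182.0], 0.74)]
pointer_tip [([339.0, 176.0], 0.71)]
lock_pin [([277.0, 245.0], 0.68), ([335.0, 177.0], 0.18)]
park_tube [([366.0, 180.0], 0.92), ([408.0, 160.0], 0.88), ([368.0, 151.0], 0.87), ([337.0, 153.0], 0.66), ([287.0, 221.0], 0.5)]
tube_mouth [([372.0, 133.0], 0.78), ([412.0, 146.0], 0.77), ([372.0, 159.0], 0.64), ([334.0, 133.0], 0.63)]
tin [([386.0, 226.0], 0.93), ([288.0, 221.0], 0.22)]
adapter [([295.0, 152.0], 0.66), ([373.0, 133.0], 0.42)]
relay [([309.0, 345.0], 0.56)]
side campos [0.262 1.061 0.937] fwd [ 0.216 -0.758 -0.616]
case [([296.0, 226.0], 0.91)]
flap_bar [([327.0, 217.0], 0.86)]
flap_hinge [([278.0, 192.0], 0.71)]
pointer_tip [([330.0, 174.0], 0.65)]
lock_pin []
park_tube [([317.0, 167.0], 0.69), ([377.0, 168.0], 0.66), ([355.0, 187.0], 0.6), ([347.0, 168.0], 0.53)]
tube_mouth [([348.0, 150.0], 0.65), ([318.0, 153.0], 0.62), ([377.0, 149.0], 0.53), ([352.0, 167.0], 0.49)]
tin [([376.0, 217.0], 0.63), ([278.0, 191.0], 0.53)]
adapter [([288.0, 176.0], 0.61)]
relay [([296.0, 229.0], 0.64), ([342.0, 299.0], 0.57)]
wrist campos [0.06  0.551 0.383] fwd [ 0.233 -0.056 -0.971]
case []
flap_bar []
flap_hinge []
pointer_tip []
lock_pin []
park_tube []
tube_mouth []
tin []
adapter []
relay []
```

Run:
```python
from h import *
np.set_printoptions(precision=3,suppress=True)
a=cv2.imread("pics/scene0.png")[100:300,220:460];cv2.imwrite("pics/scene0c.png",cv2.resize(a,(720,600),interpolation=cv2.INTER_CUBIC))
cs,cd=cam("scene"),cam("side")
for n,p,q in(("bar",(312,232),(327,217)),("hinge",(272,182),(278,192)),("tip",(339,176),(330,174)),("caseorg",(293,218),(296,226))):
    print(n,tri([(cs,p),(cd,q)]))
S=[(372,133),(412,146),(372,159),(334,133)];D=[(348,150),(318,153),(377,149),(352,167)]
for p in S: print("mouth sc",p,onz(cs,p,.078))
for p in D: print("mouth sd",p,onz(cd,p,.078))
for p in [(386,226)]: print("tin",onz(cs,p,0))
print("adapter",onz(cs,(295,152),0),"relay",onz(cs,(309,345),0))
```

```text
bar (array([0.516, 0.099, 0.106]), [[0.7, 0.6], [-0.6, -0.3]])
hinge (array([ 0.709, -0.024,  0.069]), [[-0.9, -1.0], [0.9, 0.7]])
tip (array([ 0.542, -0.074,  0.133]), [[-2.5, -2.0], [2.2, 1.2]])
caseorg (array([ 0.667, -0.058, -0.097]), [[-0.7, -0.6], [0.7, 0.4]])
mouth sc (372, 133) [ 0.548 -0.338  0.078]
mouth sc (412, 146) [ 0.422 -0.341  0.078]
mouth sc (372, 159) [ 0.503 -0.23   0.078]
mouth sc (334, 133) [ 0.648 -0.281  0.078]
mouth sd (348, 150) [ 0.544 -0.326  0.078]
mouth sd (318, 153) [ 0.646 -0.279  0.078]
mouth sd (377, 149) [ 0.442 -0.359  0.078]
mouth sd (352, 167) [ 0.506 -0.218  0.078]
tin [ 0.392 -0.087  0.   ]
adapter [ 0.752 -0.225  0.   ] relay [0.418 0.293 0.   ]
```

View pics/scene0.png

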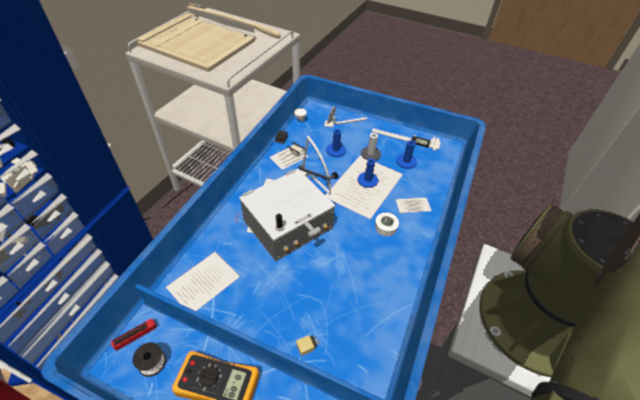

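View pics/scene0c.png

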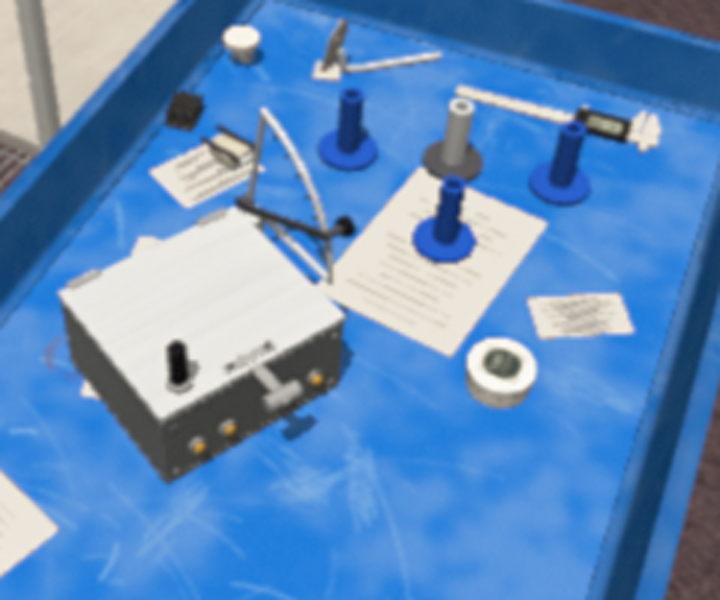

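The grey aluminium tube on a dark foot has its mouth at scene (372,133). The look-alikes with mouths at (334,133), (412,146) and (372,159) are all blue, so the grey one fits the description. In the enlarged crop its mouth is at about (461,105). The pin stands on the flap at scene (277,223) and the bar is at (312,232). Next I bring the wrist camera over the case.

```bash
cat >> h.py <<'E'
def rel(pos,eul=None,cur=None):
    """units for a move from present pose to pos / euler"""
    o=ctrl.get_obs(); p,e=(o["ee_pos"],o["eef_rot"]) if cur is None else cur
    R=Ro.from_euler('xyz',e); eul=e if eul is None else eul
    s=R.inv().apply(np.array(pos)-p)/.03
    w=np.degrees((R.inv()*Ro.from_euler('xyz',eul)).as_rotvec())/6
    print("ROW",np.round(np.r_[s,w],3).tolist())
E
python3 - <<'E'
from h import *
rel([.588,.053,.30],[np.pi,0,2.57])
E
```

```text
ROW [-18.663, -12.093, -4.478, -0.0, 0.0, 3.236]
```

Call:
step_arm --plan '[[[-8.5, -5.5, -4.2, 0, 0, 1.6], [-8.5, -5.5, -4.2, 0, 0, 1.6], [-8.5, -5.5, -4.2, 0, 0, 1.6], [-8.5, -5.5, -4.2, 0, 0, 1.6], [-8.5, -5.5, -4.2, 0, 0, 1.6], [-8.5, -5.5, -4.2, 0, 0, 1.6], [-8.5, -5.5, -4.2, 0, 0, 1.6], [-8.5, -5.5, -4.2, 0, 0, 1.6]]]'

```text
time_s: 2.32
ee_pos: [0.338, 0.314, 0.2929]
eef_rot: [3.141, 0.001, 2.741]
force: [0.3, 0.2, -0.4]
grip_width: 0.094
grip_force: 0.0
```

Run:
```python
from h import *
rel([.588,.053,.30],[np.pi,0,2.57])
```

```text
ROW [-11.065, -4.761, -0.234, 0.008, 0.004, 1.633]
```

Call:
step_arm --plan '[[[-10.9, -4.7, -0.2, 0, 0, 1.6], [-10.9, -4.7, -0.2, 0, 0, 1.6], [-10.9, -4.7, -0.2, 0, 0, 1.6], [-10.9, -4.7, -0.2, 0, 0, 1.6], [-10.9, -4.7, -0.2, 0, 0, 1.6], [-10.9, -4.7, -0.2, 0, 0, 1.6], [-10.9, -4.7, -0.2, 0, 0, 1.6], [-10.9, -4.7, -0.2, 0, 0, 1.6]]]'

```text
time_s: 2.98
ee_pos: [0.5684, 0.0731, 0.2974]
eef_rot: [3.141, 0.0, 2.573]
force: [0.5, 1.2, -0.5]
grip_width: 0.0937
grip_force: 0.0
```

Call:
step_arm --plan '[[[0, 0, 0, 0, 0, 0], [0, 0, 0, 0, 0, 0]]]'

```text
time_s: 3.15
ee_pos: [0.568, 0.0735, 0.2963]
eef_rot: [-3.141, -0.001, 2.571]
force: [-0.4, 1.0, -0.1]
grip_width: 0.0938
grip_force: 0.0
```

Run:
```python
from h import *
import pickle
np.set_printoptions(precision=3,suppress=True)
o=ctrl.get_obs();print(o["ee_pos"],o["eef_rot"],np.abs(o["joint_vel"]).max())
im,c=snap("wrist","w1.png"); R={}
for q in("flap_bar","flap_hinge","pointer_tip","lock_pin","case","tube_mouth"):
    R[q]=[(np.round(r["at"],1).tolist(),round(r["confidence"],2)) for r in ctrl.place_of(q,"wrist")]; print(q,R[q])
pickle.dump((c,R),open("w1.pkl","wb"))
```

```text
[0.568 0.074 0.296] [-3.141 -0.001  2.571] 0.05201160716896778
flap_bar []
flap_hinge [([319.7, 268.1], 0.62)]
pointer_tip [([224.8, 216.0], 0.66), ([320.9, 266.7], 0.18)]
lock_pin [([344.8, 171.8], 0.78)]
case [([317.1, 205.8], 0.95)]
tube_mouth [([45.4, 246.1], 0.66), ([142.0, 242.3], 0.63)]
```

View pics/w1.png

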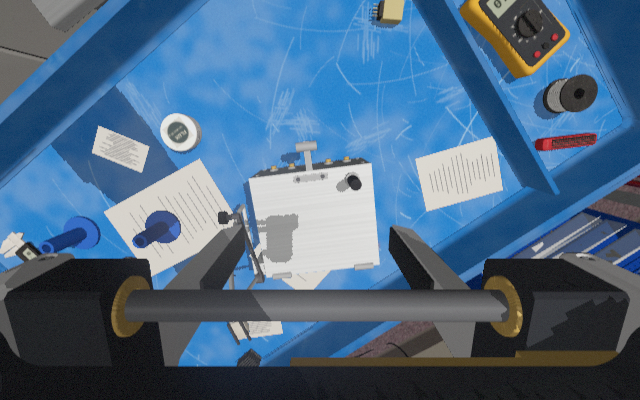

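Run:
```python
from h import *
import pickle
np.set_printoptions(precision=3,suppress=True)
c,R=pickle.load(open("w1.pkl","rb")); cs=cam("scene"); print(c[0][0],cs[0][0], -c[1].T@c[2])
for n,p,q in(("bar",(306,147),(312,231)),("pintop",(354,183),(279,215)),("tip",(223,217),(334.7,175.3)),("hinge",(319.7,268),(272,182))):
    print(n,tri([(c,p),(cs,q)]))
print("z.093 corners",[onz(c,p,.093) for p in((249,178),(371,163),(380,262),(257,280))])
print("bar@.09",onz(c,(306,147),.09),"pintop@.138",onz(c,(354,183),.138),"org@.033 net",onz(c,(344.8,171.8),.033))
a=cv2.imread("pics/w1.png")[120:300,200:420];cv2.imwrite("pics/w1c.png",cv2.resize(a,None,fx=3.3,fy=3.3,interpolation=cv2.INTER_CUBIC))
```

```text
[292.658   0.    316.468] [396.316   0.    313.685] [0.51  0.111 0.514]
bar (array([0.524, 0.085, 0.091]), [[0.7, 0.4], [0.5, 0.0]])
pintop (array([0.594, 0.115, 0.14 ]), [[0.3, 0.3], [0.2, 0.1]])
tip (array([ 0.538, -0.052,  0.15 ]), [[-0.3, -0.1], [-0.2, 0.0]])
hinge (array([0.688, 0.002, 0.099]), [[-0.2, -0.2], [-0.1, -0.1]])
z.093 corners [array([ 0.515, -0.01 ,  0.093]), array([0.592, 0.151, 0.093]), array([0.733, 0.085, 0.093]), array([ 0.655, -0.095,  0.093])]
bar@.09 [0.523 0.084 0.09 ] pintop@.138 [0.594 0.115 0.138] org@.033 net [0.593 0.113 0.033]
```

View pics/w1c.png

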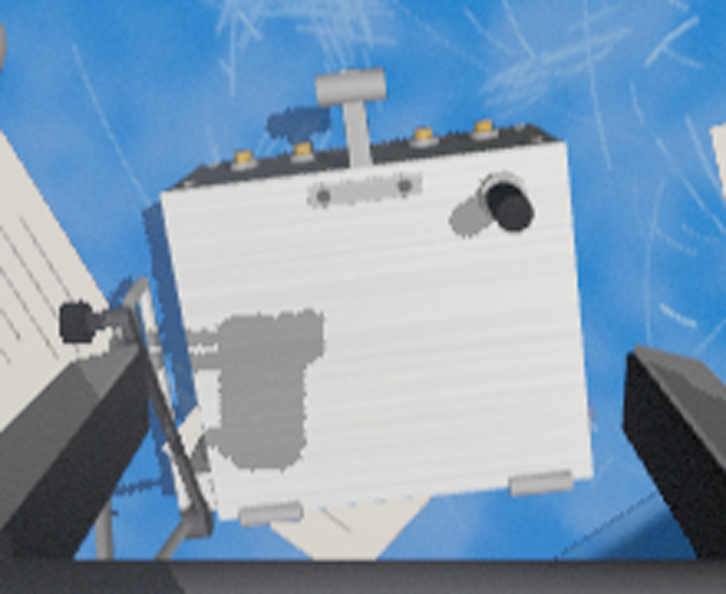

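```bash
cat > fit.py <<'E'
from h import *
import pickle
from scipy.optimize import least_squares
c,R=pickle.load(open("w1.pkl","rb")); cs=cam("scene")
L=[((-.08,-.09,.093),c,(249.1,177.9)),((-.08,.09,.093),c,(371.5,163)),((.08,.09,.093),c,(379.4,264)),((.08,-.09,.093),c,(266,277.3)),
((-.115,0,.09),c,(306,146)),((-.06,.06,.138),c,(356,183.5)),
((-.08,-.09,.093),cs,(334.3,205)),((-.08,.09,.093),cs,(274.7,239.3)),((.08,.09,.093),cs,(240.3,197.5)),((-.06,.06,.138),cs,(279,215)),((-.115,0,.09),cs,(313.5,231.5))]
K=[(c,(223,217.6)),(cs,(334.7,175.3))]
def W(v,P): return np.r_[v[:2]+Ro.from_euler('z',v[2]).as_matrix()[:2,:2]@np.array(P)[:2],P[2]]
def knob(v): a=v[3]; return (.08-.135*np.cos(a),-.117,.09+.135*np.sin(a))
def res(v): return np.concatenate([proj(k,W(v,P))-p for P,k,p in L]+[proj(k,W(v,knob(v)))-p for k,p in K])
s=least_squares(res,[.61,.04,-.5,.6],loss="soft_l1"); v=s.x
if __name__=="__main__":
    np.set_printoptions(precision=4,suppress=True)
    print("case",v,"\n",s.fun.reshape(-1,2).round(1).tolist())
    for n,P in(("pin",(-.06,.06,.138)),("bar",(-.115,0,.09)),("knob",knob(v))): print(n,W(v,P))
E
python3 fit.py
```

```text
case [ 0.6251  0.0358 -0.4435  0.4617] 
 [[-1.4, 0.1], [-0.3, -0.7], [0.2, 0.0], [0.1, -0.1], [-0.2, -0.4], [-0.2, 0.8], [0.0, 0.0], [-2.0, -0.0], [-1.8, -0.5], [-0.9, 0.5], [-0.1, 0.3], [-0.4, -0.3], [-0.3, -0.2]]
pin [0.5967 0.1158 0.138 ]
bar [0.5213 0.0852 0.09  ]
knob [ 0.538  -0.0523  0.1501]
```

Run:
```python
from h import *
rel([.5967,.1158,.19],[np.pi,0,2.698])
```

```text
ROW [-0.118, 1.655, 3.592, 0.004, 0.006, -1.175]
```

Call:
step_arm --plan '[[[-0.12, 1.65, 0, 0, 0, -1.18], [-0.12, 1.65, 1.2, 0, 0, -1.18], [-0.12, 1.65, 2.4, 0, 0, -1.18], [-0.12, 1.65, 3.55, 0, 0, -1.18], [-0.12, 1.65, 3.55, 0, 0, -1.18], [-0.12, 1.65, 3.55, 0, 0, -1.18], [-0.12, 1.65, 3.55, 0, 0, -1.18]]]'

```text
time_s: 4.08
ee_pos: [0.5978, 0.115, 0.1936]
eef_rot: [3.14, 0.003, 2.697]
force: [-0.0, 0.1, 2.0]
grip_width: 0.0941
grip_force: 0.0
```

Run:
```python
from fit import *
np.set_printoptions(precision=4,suppress=True)
o=ctrl.get_obs();print(o["ee_pos"],o["eef_rot"],np.abs(o["joint_vel"]).max())
im,c2=snap("wrist","w2.png")
for q in("lock_pin",): print([(np.round(r["at"],1).tolist(),round(r["confidence"],2)) for r in ctrl.place_of(q,"wrist")])
m=ctrl.masks_of("lock_pin","wrist"); 
if m: print(m[0]["at"],m[0]["confidence"])
print("pred top,foot",proj(c2,W(v,(-.06,.06,.138))),proj(c2,W(v,(-.06,.06,.033))),"bar",proj(c2,W(v,(-.115,0,.09))))
cv2.imwrite("pics/w2c.png",cv2.resize(cv2.imread("pics/w2.png")[100:300,190:440],None,fx=3,fy=3,interpolation=cv2.INTER_CUBIC))
```

```text
[0.5978 0.115  0.1936] [3.1399 0.0027 2.6975] 0.014607164291094035
[([314.8, 181.4], 0.77), ([117.2, 107.1], 0.38)]
[316.4, 193.8] 0.72
pred top,foot [316.6961 200.9654] [316.5201 181.4986] bar [260.7806 140.531 ]
```

View pics/w2c.png

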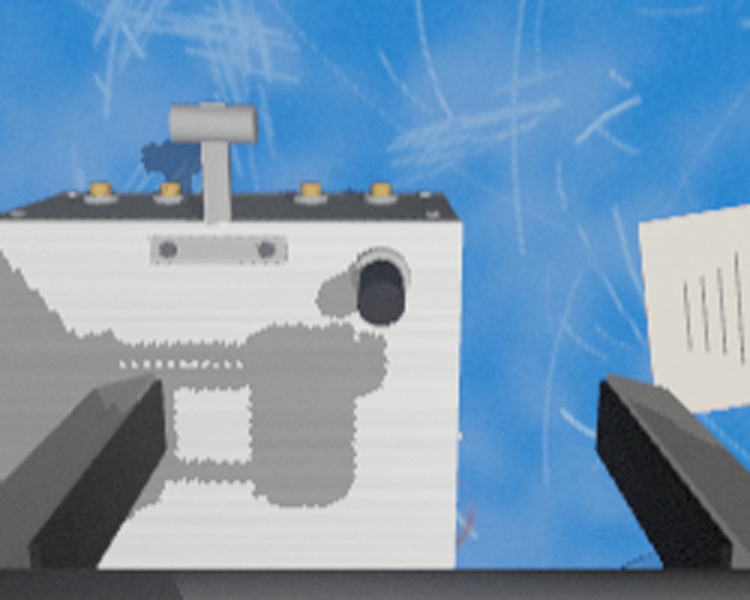

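The crop shows the pin's grip top at about wrist px (317,201), within 1 px of the prediction, and centred between the fingers. I descend.

Call:
step_arm --plan '[[[0.04, 0, 1.2, 0, 0, 0], [0.04, 0, 2.3, 0, 0, 0], [0.04, 0, 2.9, 0, 0, 0], [0.04, 0, 2.9, 0, 0, 0], [0.04, 0, 2.9, 0, 0, 0]]]'

```text
time_s: 4.65
ee_pos: [0.5963, 0.1153, 0.1049]
eef_rot: [3.141, 0.0, 2.697]
force: [0.7, -0.6, -0.3]
grip_width: 0.0945
grip_force: 0.0
```

Call:
step_arm --plan '[[[0, 0, 0, 0, 0, 0]]]'

```text
time_s: 4.73
ee_pos: [0.5971, 0.1154, 0.1062]
eef_rot: [3.14, 0.003, 2.697]
force: [-0.1, -0.2, 0.6]
grip_width: 0.0942
grip_force: 0.0
```

Call:
step_arm --plan '[[[0, 0, 0.08, 0, 0, 0], [0, 0, 0.08, 0, 0, 0], [0, 0, 0.08, 0, 0, 0], [0, 0, 0.08, 0, 0, 0], [0, 0, 0.08, 0, 0, 0], [0, 0, 0.08, 0, 0, 0], [0, 0, 0.08, 0, 0, 0], [0, 0, 0.08, 0, 0, 0]]]' --grip 0.05 --squeeze 25

```text
time_s: 5.4
ee_pos: [0.5959, 0.1153, 0.1014]
eef_rot: [-3.142, -0.0, 2.697]
force: [0.5, -0.4, -0.8]
grip_width: 0.0442
grip_force: 0.0
```

Call:
step_arm --plan '[[[0, 0, 0, 0, 0, 0], [0, 0, 0, 0, 0, 0], [0, 0, 0, 0, 0, 0], [0, 0, 0, 0, 0, 0], [0, 0, 0, 0, 0, 0], [0, 0, 0, 0, 0, 0], [0, 0, 0, 0, 0, 0]]]'

```text
time_s: 5.98
ee_pos: [0.5959, 0.1153, 0.1014]
eef_rot: [3.142, -0.0, 2.697]
force: [0.5, -1.5, -0.5]
grip_width: 0.0049
grip_force: 0.0
```

Run:
```python
from fit import *
np.set_printoptions(precision=4,suppress=True)
o=ctrl.get_obs();print(o["ee_pos"],o["eef_rot"],o["grip_width"],o["grip_force"])
im,c3=snap("wrist","w3.png"); snap("scene","s3.png")
print("pred top",proj(c3,W(v,(-.06,.06,.138))),"tcp",proj(c3,o["ee_pos"]),"grasp",proj(c3,o["ee_pos"]+[0,0,.019]))
a=cv2.imread("pics/w3.png")[90:290,190:440];b=cv2.imread("pics/s3.png")[160:290,220:370]
a=cv2.resize(a,(500,400),interpolation=cv2.INTER_CUBIC);b=cv2.resize(b,(300,260),interpolation=cv2.INTER_CUBIC)
z=np.zeros((400,300,3),np.uint8);z[:260]=b;cv2.imwrite("pics/w3c.png",np.hstack([a,z]))
```

```text
[0.5959 0.1153 0.1014] [ 3.1416 -0.      2.6973] 0.004900772262076383 0.0
pred top [317.7458 237.4729] tcp [316.599 219.908] grasp [316.6034 227.9531]
```

View pics/w3c.png

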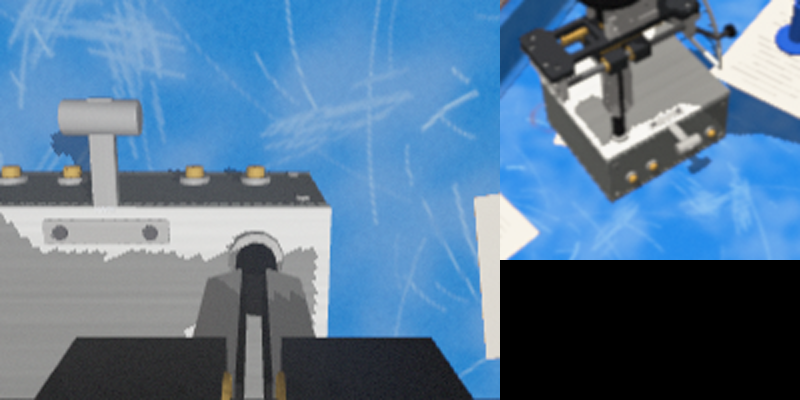

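Run:
```python
import cv2,numpy as np
a=cv2.imread("pics/w3.png")[200:290,280:355];b=cv2.imread("pics/s3.png")[195:245,255:300]
a=cv2.resize(a,None,fx=6,fy=6,interpolation=cv2.INTER_CUBIC)[:540];b=cv2.resize(b,(345,383),interpolation=cv2.INTER_CUBIC)
z=np.zeros((540,345,3),np.uint8);z[:383]=b;cv2.imwrite("pics/w3d.png",np.clip(np.hstack([a,z]).astype(float)*1.6,0,255))
```

```text
[ WARN:0@0.129] global loadsave.cpp:1063 imwrite_ Unsupported depth image for selected encoder is fallbacked to CV_8U.
```

View pics/w3d.png

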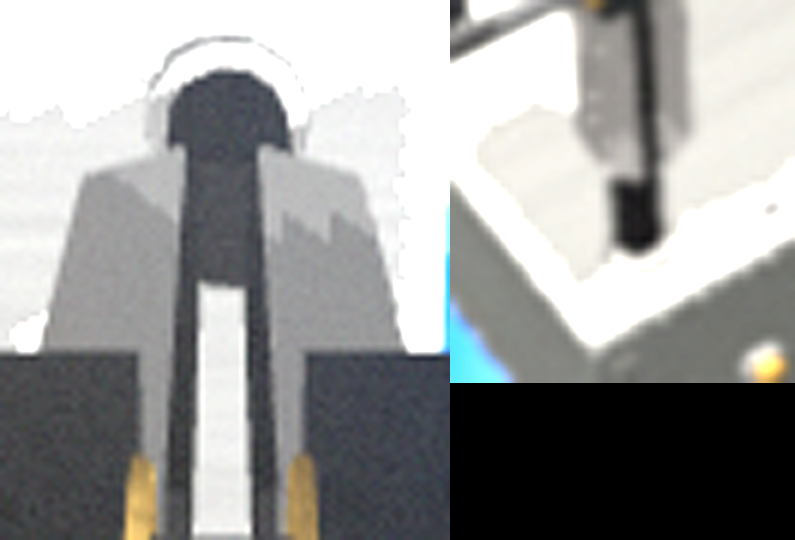

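Run:
```python
from fit import *
np.set_printoptions(precision=4,suppress=True)
print(ctrl.grasp_offset,[a for a in dir(ctrl) if a[0]!="_"])
o=ctrl.get_obs();c3=cam("wrist");print(np.array(ctrl.camera_model("wrist")["tool_from_camera"]))
print(tri([(c3,(317,225)),(cs,(280.5,217))]))
for z in(.1,.12,.13,.14,.15): print(z,proj(c3,np.r_[o["ee_pos"][:2],z]),proj(cs,np.r_[o["ee_pos"][:2],z]))
```

```text
0.0188 ['MotionError', 'camera', 'camera_model', 'get_obs', 'grasp_offset', 'hand_in', 'masks_of', 'place_of']
[[ 0.0003 -0.9708 -0.24    0.0691]
 [ 1.      0.0004 -0.0002 -0.0001]
 [ 0.0003 -0.24    0.9708 -0.2177]
 [ 0.      0.      0.      1.    ]]
(array([0.5876, 0.1196, 0.142 ]), [[0.1, 0.2], [0.1, 0.0]])
0.1 [316.5987 219.3825] [279.2348 225.7858]
0.12 [316.6028 227.7874] [278.8481 220.421 ]
0.13 [316.6052 232.6015] [278.6501 217.6725]
0.14 [316.6078 237.9065] [278.4487 214.8785]
0.15 [316.6107 243.7815] [278.244  212.0379]
```

The zoom shows the closed fingers ending above the pin. Triangulated from the wrist and scene views, their real ends lie about 40 mm behind the reported TCP (z≈0.141 against 0.101). That is why the grasp closed on nothing. I reopen and go lower, with a check on the way.

Call:
step_arm --plan '[[[0, 0, 0, 0, 0, 0], [0, 0, 0, 0, 0, 0], [0, 0, 0, 0, 0, 0], [0, 0, 0, 0, 0, 0], [0, 0, 0, 0, 0, 0], [0, 0, 0, 0, 0, 0], [0, 0, 0, 0, 0, 0], [0, 0, 0, 0, 0, 0]]]' --grip 0.55

```text
time_s: 6.75
ee_pos: [0.5959, 0.1153, 0.1014]
eef_rot: [3.142, 0.0, 2.697]
force: [0.1, 0.8, 0.8]
grip_width: 0.0512
grip_force: 0.0
```

Call:
step_arm --plan '[[[0, 0, 0.3, 0, 0, 0], [0, 0, 0.6, 0, 0, 0], [0, 0, 0.9, 0, 0, 0], [0, 0, 1.0, 0, 0, 0], [0, 0, 1.0, 0, 0, 0]]]'

```text
time_s: 7.17
ee_pos: [0.5953, 0.1152, 0.0698]
eef_rot: [-3.14, -0.002, 2.697]
force: [0.6, -0.2, -0.0]
grip_width: 0.0516
grip_force: 0.0
```

Run:
```python
from fit import *
np.set_printoptions(precision=4,suppress=True)
o=ctrl.get_obs();print(o["ee_pos"],o["force"],o["grip_width"])
im,c=snap("wrist","w4.png");s,_=snap("scene","s4.png")
cv2.imwrite("pics/w4c.png",np.hstack([cv2.resize(im[190:280,270:365,::-1],(475,450),interpolation=cv2.INTER_CUBIC),cv2.resize(s[190:250,250:293,::-1],(322,450),interpolation=cv2.INTER_CUBIC)]))
for z in(.09,.1,.11): print(z,proj(c,W(v,(-.06,.06,z))))
```

```text
[0.5953 0.1152 0.0698] [ 0.6363 -0.1992 -0.0397] 0.051613291178133264
0.09 [318.1753 229.7967]
0.1 [318.2362 234.7129]
0.11 [318.3034 240.1338]
```

View pics/w4c.png

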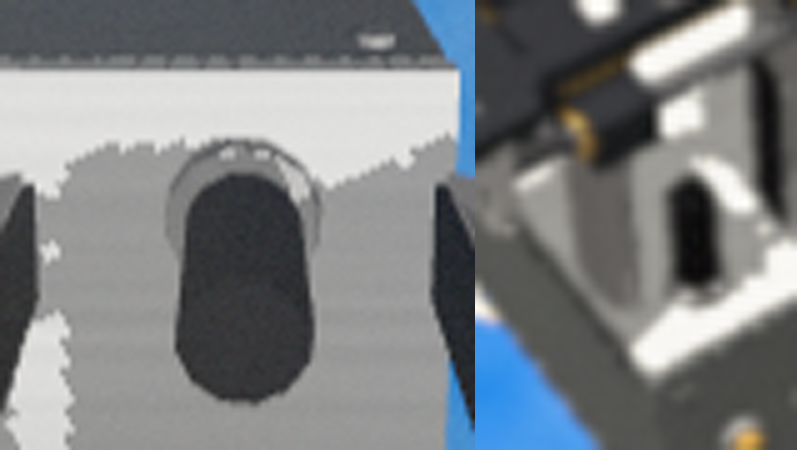

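The view shows the pin centred between the fingers at wrist px (318,240). The reported TCP is now below the flap's upper face with no contact force, which confirms the offset. I go down a few mm more and close.

Call:
step_arm --plan '[[[0, 0, 0.1, 0, 0, 0], [0, 0, 0.1, 0, 0, 0], [0, 0, 0.1, 0, 0, 0], [0, 0, 0.1, 0, 0, 0], [0, 0, 0.1, 0, 0, 0], [0, 0, 0.1, 0, 0, 0], [0, 0, 0.1, 0, 0, 0], [0, 0, 0.1, 0, 0, 0]]]' --grip 0.05 --squeeze 25

```text
time_s: 7.93
ee_pos: [0.596, 0.1153, 0.0685]
eef_rot: [3.141, 0.0, 2.697]
force: [-0.9, -0.3, 0.1]
grip_width: 0.0153
grip_force: 25.0
```

Call:
step_arm --plan '[[[0, 0, 0, 0, 0, 0], [0, 0, 0, 0, 0, 0]]]'

```text
time_s: 8.1
ee_pos: [0.596, 0.1153, 0.0685]
eef_rot: [3.141, 0.0, 2.697]
force: [-0.5, -0.2, 1.8]
grip_width: 0.0153
grip_force: 25.0
```

Call:
step_arm --plan '[[[0, 0, -0.5, 0, 0, 0], [0, 0, -1.5, 0, 0, 0], [0, 0, -2.8, 0, 0, 0], [0, 0, -4.1, 0, 0, 0], [0, 0, -5.4, 0, 0, 0], [0, 0, -6.7, 0, 0, 0], [0, 0, -6.7, 0, 0, 0], [0, 0, -6.7, 0, 0, 0]]]'

```text
time_s: 8.77
ee_pos: [0.5965, 0.1153, 0.2712]
eef_rot: [3.14, 0.003, 2.697]
force: [0.5, 1.2, -1.0]
grip_width: 0.0156
grip_force: 25.0
```

Run:
```python
from fit import *
np.set_printoptions(precision=4,suppress=True)
cd=cam("side"); ctrl.camera("scene");ctrl.camera("side")
for n,c0 in(("scene",cs),("side",cd)):
    for r in ctrl.place_of("tube_mouth",n): print(n,np.round(r["at"],1),round(r["confidence"],2),onz(c0,r["at"],.078))
rel([.545,-.331,.27])
```

```text
scene [370.2 159.7] 0.9 [ 0.5059 -0.225   0.078 ]
scene [375.  136.3] 0.81 [ 0.5337 -0.3282  0.078 ]
scene [413.4 144.1] 0.79 [ 0.4211 -0.351   0.078 ]
scene [339.5 131.3] 0.72 [ 0.6368 -0.2967  0.078 ]
side [372.2 151. ] 0.81 [ 0.4563 -0.3405  0.078 ]
side [354.1 166.3] 0.65 [ 0.5    -0.2242  0.078 ]
side [317.2 152.2] 0.6 [ 0.6507 -0.2833  0.078 ]
side [346.7 150.9] 0.47 [ 0.5475 -0.3185  0.078 ]
ROW [-4.875, -14.152, -0.072, 0.0, 0.0, 0.0]
```

Call:
step_arm --plan '[[[-2.4, -7, 0, 0, 0, 0], [-2.4, -7, 0, 0, 0, 0], [-2.4, -7, 0, 0, 0, 0], [-2.4, -7, 0, 0, 0, 0], [-2.4, -7, 0, 0, 0, 0], [-2.4, -7, 0, 0, 0, 0]]]'

```text
time_s: 9.47
ee_pos: [0.5695, -0.1098, 0.2681]
eef_rot: [-3.14, -0.002, 2.694]
force: [-0.2, -0.5, 0.0]
grip_width: 0.0154
grip_force: 25.0
```

Call:
step_arm --plan '[[[-2.4, -7.2, 0, 0, 0, 0], [-2.4, -7.2, 0, 0, 0, 0], [-2.4, -7.2, 0, 0, 0, 0], [-2.4, -7.2, 0, 0, 0, 0], [-2.4, -7.2, 0, 0, 0, 0], [-2.4, -7.2, 0, 0, 0, 0], [-2.4, -7.2, 0, 0, 0, 0], [-2.4, -7.2, 0, 0, 0, 0]]]'

```text
time_s: 10.13
ee_pos: [0.5425, -0.3316, 0.2678]
eef_rot: [3.141, -0.002, 2.696]
force: [0.4, 0.9, -0.1]
grip_width: 0.0156
grip_force: 25.0
```

Run:
```python
from fit import *
np.set_printoptions(precision=4,suppress=True)
o=ctrl.get_obs();print(o["ee_pos"],o["eef_rot"],np.abs(o["joint_vel"]).max(),o["grip_width"])
im,c=snap("wrist","w5.png"); pickle.dump(c,open("w5.pkl","wb"))
for q in("tube_mouth","park_tube","lock_pin"):
    for r in ctrl.place_of(q,"wrist"): print(q,np.round(r["at"],1),round(r["confidence"],2),onz(c,r["at"],.078 if q=="tube_mouth" else 0))
print("pred pin foot",proj(c,o["ee_pos"]-[0,0,.0355]))
cv2.imwrite("pics/w5c.png",cv2.resize(im[100:280,220:420,::-1],None,fx=3,fy=3,interpolation=cv2.INTER_CUBIC))
```

```text
[ 0.5425 -0.3316  0.2678] [ 3.141  -0.0023  2.6957] 0.04058390658748686 0.015582857573679096
tube_mouth [377.  117.3] 0.84 [ 0.5015 -0.2222  0.078 ]
tube_mouth [369.  231.1] 0.68 [ 0.6453 -0.2951  0.078 ]
tube_mouth [315.6 179.2] 0.59 [ 0.5417 -0.3327  0.078 ]
tube_mouth [262.7 114. ] 0.55 [ 0.4318 -0.3584  0.078 ]
tube_mouth [543.3 118.5] 0.55 [ 0.5991 -0.0214  0.078 ]
park_tube [316.  171.2] 0.89 [ 0.5416 -0.3321  0.    ]
park_tube [368.  116.9] 0.84 [ 0.4988 -0.2196  0.    ]
park_tube [362.2 214.4] 0.74 [ 0.6436 -0.2924  0.    ]
park_tube [272.8 119.7] 0.62 [ 0.4371 -0.3587  0.    ]
lock_pin [312.5 208.9] 0.66 [ 0.5977 -0.3656  0.    ]
lock_pin [583.9 178.5] 0.65 [0.7464 0.0681 0.    ]
pred pin foot [316.5707 207.992 ]
```

View pics/w5c.png

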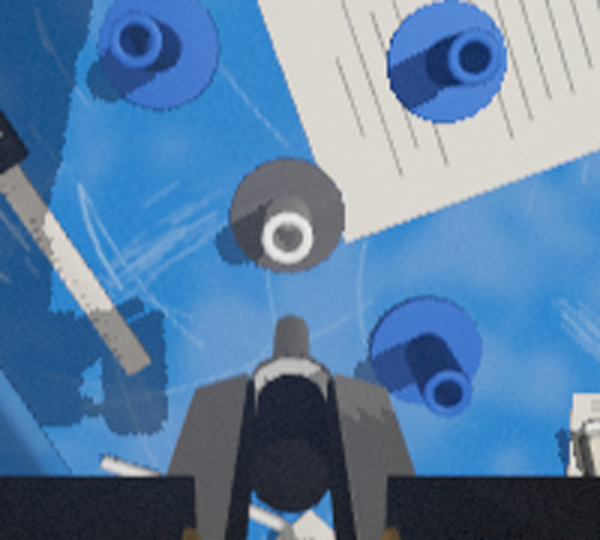

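The crop shows the grey tube with a white rim and dark foot. Its mouth is at wrist px (316,179), the pin's foot is at (317,208), and the three other tubes are blue. The pin hangs straight and is nearly above the mouth.

Call:
step_arm --plan '[[[0, -0.04, 1.2, 0, 0, 0], [0, -0.04, 2.4, 0, 0, 0], [0, -0.04, 3.6, 0, 0, 0], [0, -0.04, 4.6, 0, 0, 0], [0, -0.04, 4.6, 0, 0, 0], [0, -0.04, 4.6, 0, 0, 0]]]'

```text
time_s: 10.83
ee_pos: [0.5424, -0.3314, 0.1314]
eef_rot: [3.141, -0.002, 2.698]
force: [0.8, 0.6, 0.8]
grip_width: 0.0156
grip_force: 25.0
```

Run:
```python
from fit import *
np.set_printoptions(precision=4,suppress=True)
o=ctrl.get_obs();print(o["ee_pos"],o["eef_rot"],np.abs(o["joint_vel"]).max(),o["grip_width"])
im,c=snap("wrist","w6.png"); 
for q in("tube_mouth","park_tube","lock_pin"):
    for r in ctrl.place_of(q,"wrist")[:3]: print(q,np.round(r["at"],1),round(r["confidence"],2),onz(c,r["at"],.078 if q=="tube_mouth" else 0 if q=="park_tube" else o["ee_pos"][2]-.0355))
f=o["ee_pos"]-[0,0,.0355];print("pred pin foot",f,proj(c,f))
cv2.imwrite("pics/w6c.png",cv2.resize(im[170:250,265:365,::-1],None,fx=7,fy=7,interpolation=cv2.INTER_CUBIC))
```

```text
[ 0.5424 -0.3314  0.1314] [ 3.1413 -0.0016  2.6983] 0.062178497382016876 0.015576325748023642
tube_mouth [411.1 114.3] 0.79 [ 0.5048 -0.2205  0.078 ]
tube_mouth [312.8 205.9] 0.73 [ 0.5434 -0.3359  0.078 ]
tube_mouth [237.3 104. ] 0.55 [ 0.4309 -0.356   0.078 ]
park_tube [374.8 245.1] 0.84 [ 0.6421 -0.2964  0.    ]
park_tube [390.2 117.1] 0.76 [ 0.5045 -0.2199  0.    ]
park_tube [255.2 113.8] 0.65 [ 0.4349 -0.3582  0.    ]
lock_pin [319.4 205.4] 0.86 [ 0.5413 -0.3281  0.0959]
pred pin foot [ 0.5424 -0.3314  0.0959] [316.5836 207.9669]
```

View pics/w6c.png

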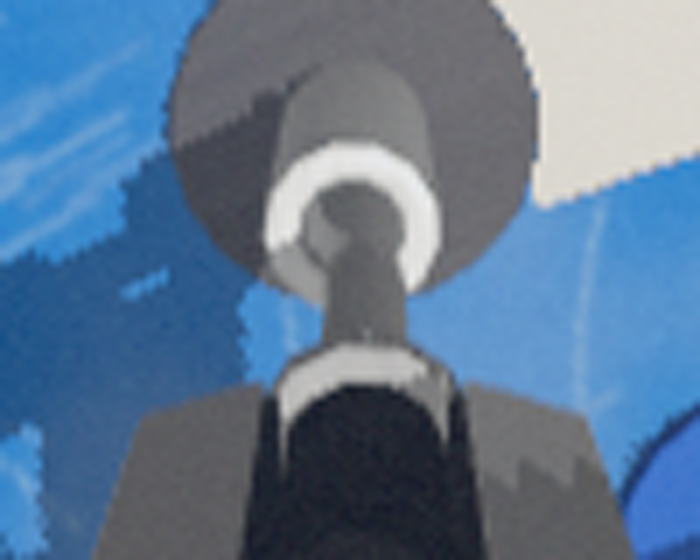

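The crop shows the foot about 2 px (2 mm) right of the bore's centre: shank at x≈317.4, ring at x≈315.4. I check the row direction numerically.

Run:
```python
from fit import *
c=cam("wrist");o=ctrl.get_obs();e=o["ee_pos"];R=Ro.from_euler('xyz',o["eef_rot"])
t=np.linspace(0,6.28,72)
for d in((0,0),(0,-.001),(.001,0),(0.002,0)):
    m=np.r_[(e+R.apply([d[0],d[1],0]))[:2],.078]
    for r in(.0125,.007):
        P=np.array([proj(c,m+[r*np.cos(a),r*np.sin(a),0]) for a in t]);
        print(d,r,((P.min(0)-[265,170])*7).round(),((P.max(0)-[265,170])*7).round())
print("fit pin with tool tilt: shank px at collar/foot",[((proj(c,e-[0,0,h])-[265,170])*7).round() for h in(.0355,.02,-.02)])
```

```text
(0, 0) 0.0125 [271. 136.] [452. 312.]
(0, 0) 0.007 [311. 175.] [412. 274.]
(0, -0.001) 0.0125 [263. 136.] [445. 312.]
(0, -0.001) 0.007 [303. 175.] [405. 274.]
(0.001, 0) 0.0125 [271. 129.] [452. 305.]
(0.001, 0) 0.007 [311. 168.] [412. 267.]
(0.002, 0) 0.0125 [270. 122.] [452. 298.]
(0.002, 0) 0.007 [310. 161.] [412. 260.]
fit pin with tool tilt: shank px at collar/foot [array([361., 264.]), array([361., 299.]), array([361., 410.])]
```

Call:
step_arm --plan '[[[0, -0.065, 0, 0, 0, 0], [0, -0.065, 0.2, 0, 0, 0], [0, -0.065, 0.5, 0, 0, 0], [0, -0.065, 0.8, 0, 0, 0], [0, -0.065, 1.0, 0, 0, 0], [0, -0.065, 1.0, 0, 0, 0]]]'

```text
time_s: 11.53
ee_pos: [0.5407, -0.3336, 0.0991]
eef_rot: [3.141, -0.003, 2.697]
force: [0.0, 1.0, -0.1]
grip_width: 0.015
grip_force: 25.0
```

Call:
step_arm --plan '[[[0, 0, 0.3, 0, 0, 0], [0, 0, 0.6, 0, 0, 0], [0, 0, 0.9, 0, 0, 0], [0, 0, 1.2, 0, 0, 0], [0, 0, 1.35, 0, 0, 0], [0, 0, 1.35, 0, 0, 0]]]'

```text
time_s: 12.03
ee_pos: [0.5411, -0.3339, 0.0593]
eef_rot: [3.141, -0.002, 2.697]
force: [-0.6, 0.5, -0.5]
grip_width: 0.0153
grip_force: 25.0
```

Call:
step_arm --plan '[[[0, 0, 0, 0, 0, 0], [0, 0, 0, 0, 0, 0], [0, 0, 0, 0, 0, 0], [0, 0, 0, 0, 0, 0], [0, 0, 0, 0, 0, 0], [0, 0, 0, 0, 0, 0]]]' --grip 0.5

```text
time_s: 12.53
ee_pos: [0.5416, -0.3342, 0.0611]
eef_rot: [-3.142, 0.0, 2.697]
force: [-0.3, -0.2, -0.2]
grip_width: 0.0467
grip_force: 0.0
```

Call:
step_arm --plan '[[[0, 0, -0.5, 0, 0, 0], [0, 0, -1.5, 0, 0, 0], [0, 0, -2.8, 0, 0, 0], [0, 0, -4.1, 0, 0, 0], [0, 0, -5.4, 0, 0, 0], [0, 0, -6.6, 0, 0, 0], [0, 0, -6.6, 0, 0, 0], [0, 0, -6.6, 0, 0, 0]]]'

```text
time_s: 13.2
ee_pos: [0.542, -0.3344, 0.2609]
eef_rot: [-3.141, 0.004, 2.697]
force: [0.1, -0.6, -1.8]
grip_width: 0.0471
grip_force: 0.0
```

Run:
```python
from fit import *
np.set_printoptions(precision=4,suppress=True)
o=ctrl.get_obs();print(o["ee_pos"],o["eef_rot"],np.abs(o["joint_vel"]).max(),o["grip_width"])
im,c=snap("wrist","w7.png"); pickle.dump((c,o),open("w7.pkl","wb"))
for q in("lock_pin","tube_mouth"):
    for r in ctrl.place_of(q,"wrist")[:3]: print(q,np.round(r["at"],1),round(r["confidence"],2),onz(c,r["at"],.018))
m=ctrl.masks_of("lock_pin","wrist")
if m: y,x=np.nonzero(m[0]["pixels"]);print(m[0]["at"],x.min(),x.max(),y.min(),y.max())
M=[.5410,-.3339]
print("pred if home: foot .018, collar top .084, top .123",[proj(c,M+[z]).round(1) for z in(.018,.078,.084,.123)])
# dark grip pixels
for z in(.123,.13,.14): print(z,proj(c,M+[z]))
g=im.max(2); y0,x0=[int(k) for k in proj(c,M+[.123])[::-1]]
print("dark col profile",[int(k) for k in g[y0-40:y0+25,x0]])
print("row at y0",[int(k) for k in g[y0,x0-20:x0+21]])
```

```text
[ 0.542  -0.3344  0.2609] [-3.1409  0.0039  2.6973] 0.0704615509834278 0.04712594814674897
lock_pin [318.4 172.1] 0.52 [ 0.542  -0.3314  0.018 ]
tube_mouth [316.1 177.7] 0.86 [ 0.5485 -0.3386  0.018 ]
tube_mouth [382.1 113.4] 0.8 [ 0.5028 -0.2066  0.018 ]
tube_mouth [370.9 231.7] 0.79 [ 0.6698 -0.2952  0.018 ]
[317.8, 177.6] 310 324 172 190
pred if home: foot .018, collar top .084, top .123 [array([316.7, 172.2]), array([316.7, 178.6]), array([316.7, 179.4]), array([316.7, 184.8])]
0.123 [316.7115 184.817 ]
0.13 [316.7107 185.9173]
0.14 [316.7095 187.5643]
dark col profile [206, 208, 207, 204, 205, 203, 205, 165, 112, 114, 114, 113, 114, 117, 113, 109, 113, 115, 114, 115, 117, 118, 120, 120, 122, 122, 200, 202, 179, 186, 155, 89, 61, 59, 60, 66, 75, 75, 74, 73, 74, 75, 75, 74, 73, 72, 75, 164, 200, 206, 206, 207, 205, 205, 205, 207, 207, 207, 206, 206, 206, 205, 206, 205, 205]
row at y0 [144, 143, 142, 141, 140, 144, 141, 129, 93, 83, 83, 86, 101, 102, 111, 79, 74, 71, 74, 72, 74, 71, 75, 78, 74, 74, 75, 102, 156, 113, 116, 115, 116, 116, 118, 144, 194, 207, 206, 207, 205]
```

Run:
```python
from fit import *
np.set_printoptions(precision=4,suppress=True)
c,o=pickle.load(open("w7.pkl","rb")); t=Ro.from_euler('z',2.697).apply([1,0,0])*np.array([1,1,0])
M=np.array([.541,-.3339,0])
for h in(0,.006,.012): print(h,"base front",proj(c,M+.008*t+[0,0,.084+h])[1].round(1),"top rear",proj(c,M-.008*t+[0,0,.123+h])[1].round(1),"collar front",proj(c,M+.011*t+[0,0,.084+h])[1].round(1))
print([(np.round(r["at"],1),round(r["confidence"],2)) for r in ctrl.place_of("pointer_tip","wrist")], "pred",proj(c,W(v,knob(v))))
im=cv2.imread("pics/w7.png"); p=proj(c,W(v,knob(v))).astype(int); y,x=max(p[1]-25,0),p[0]-25
n,l,s,k=cv2.connectedComponentsWithStats((im[y:y+50,x:x+50].max(2)<70).astype(np.uint8)); print([(a[4],b.round(1)+[x,y]) for a,b in zip(s[1:],k[1:]) if a[4]>10])
rel([.5213,.0852,.25],[np.pi,0,2.698])
```

```text
0 base front 173.6 top rear 191.2 collar front 171.4
0.006 base front 174.2 top rear 192.2 collar front 172.0
0.012 base front 174.9 top rear 193.3 collar front 172.7
[(array([559.8,  76.5]), 0.66)] pred [559.7482  73.0362]
[(np.int32(112), array([537.3,  64.2])), (np.int32(287), array([558.6,  73.6])), (np.int32(57), array([571. ,  82.1])), (np.int32(18), array([535.5,  92.6])), (np.int32(12), array([563. ,  95.7]))]
ROW [6.602, 12.329, 0.265, 0.004, -0.024, -0.008]
```

The pin reads fully home: the rear edge of its top is at row 190.8, against 191.2 predicted for home and 192.2 if it sat 6 mm high. Next is the bar.

Call:
step_arm --plan '[[[3.3, 6.2, 0, 0, 0, 0], [3.3, 6.2, 0, 0, 0, 0], [3.3, 6.2, 0, 0, 0, 0], [3.3, 6.2, 0, 0, 0, 0], [3.3, 6.2, 0, 0, 0, 0], [3.3, 6.2, 0, 0, 0, 0], [3.3, 6.2, 0, 0, 0, 0]]]'

```text
time_s: 14.03
ee_pos: [0.532, -0.1218, 0.2587]
eef_rot: [-3.142, -0.0, 2.7]
force: [0.9, -0.9, 0.0]
grip_width: 0.0467
grip_force: 0.0
```

```bash
cat > kn.py <<'E'
from fit import *
import sys
np.set_printoptions(precision=4,suppress=True)
def look(tag):
    o=ctrl.get_obs();im,c=snap("wrist",tag+".png"); out=[c]
    for n,P in(("pointer_tip",knob(v)),("flap_bar",(-.115,0,.09)),("flap_hinge",(.08,0,.09))):
        r=ctrl.place_of(n,"wrist"); print(n,[(np.round(a["at"],1),round(a["confidence"],2)) for a in r[:2]],"pred",proj(c,W(v,P)).round(1))
    p=proj(c,W(v,knob(v))).astype(int); y,x=max(p[1]-30,0),max(p[0]-30,0)
    n,l,s,k=cv2.connectedComponentsWithStats((im[y:y+60,x:x+60].max(2)<70).astype(np.uint8)); print("dark",[(a[4],b.round(1)+[x,y]) for a,b in zip(s[1:],k[1:]) if a[4]>25])
    pickle.dump((c,o),open(tag+".pkl","wb")); print(o["ee_pos"],o["eef_rot"],np.abs(o["joint_vel"]).max())
if __name__=="__main__":
    look(sys.argv[1]); rel([.5213,.0852,.20],[np.pi,0,2.698])
E
python3 kn.py w8
```

```text
pointer_tip [(array([374.4, 169.2]), 0.69)] pred [375.  169.9]
flap_bar [(array([300. ,  80.9]), 0.74), (array([459.7, 105. ]), 0.56)] pred [461.7 104.9]
flap_hinge [(array([445.1, 248.8]), 0.73)] pred [445.  249.3]
dark [(np.int32(50), array([381.8, 144.1])), (np.int32(235), array([376.7, 166.3])), (np.int32(28), array([378.1, 185.5]))]
[ 0.532  -0.1218  0.2587] [-3.1415 -0.0004  2.7004] 0.06035057923681441
ROW [3.337, 6.164, 1.946, -0.003, -0.008, -0.021]
```

Call:
step_arm --plan '[[[3.34, 6.16, 0, 0, 0, 0], [3.34, 6.16, 0, 0, 0, 0], [3.34, 6.16, 0, 0, 0, 0], [3.34, 6.16, 0.5, 0, 0, 0], [3.34, 6.16, 1, 0, 0, 0], [3.34, 6.16, 1.95, 0, 0, 0], [3.34, 6.16, 1.95, 0, 0, 0], [3.34, 6.16, 1.95, 0, 0, 0]]]' --grip 0.55

```text
time_s: 14.9
ee_pos: [0.5207, 0.0854, 0.1997]
eef_rot: [-3.14, -0.002, 2.697]
force: [0.1, -0.1, 0.5]
grip_width: 0.0518
grip_force: 0.0
```

```bash
sed -i 's/,.20\],/,.031],/' kn.py; python3 kn.py w9
```

```text
pointer_tip [] pred [200.3 276.1]
flap_bar [(array([313.3, 193. ]), 0.71)] pred [316.8 191.5]
flap_hinge [(array([316. , 335.1]), 0.58)] pred [316.9 338.2]
dark [(np.int32(1974), array([191.5, 279.4])), (np.int32(228), array([220.5, 296. ]))]
[0.5207 0.0854 0.1997] [-3.1399 -0.0024  2.6969] 0.053139158339217
ROW [0.032, -0.01, 5.7, 0.01, 0.019, -0.026]
```

Run:
```python
from kn import *
c,o=pickle.load(open("w9.pkl","rb")); im=cv2.imread("pics/w9.png").astype(int)
a=im[165:225,285:350]; g=(a.max(2)-a.min(2)<30)
for r in range(12,40,3): x=np.nonzero(g[r])[0]; print(165+r,(x.min()+285,x.max()+285,len(x)) if len(x) else None)
R=Ro.from_euler('z',v[2])
for y in(-.015,.015): print(proj(c,W(v,(-.115,y,.09))),proj(c,W(v,(-.115,y,.097))))
print(proj(c,W(v,(-.122,0,.09))),proj(c,W(v,(-.108,0,.09))))
```

```text
177 None
180 None
183 None
186 (np.int64(313), np.int64(320), 8)
189 (np.int64(304), np.int64(329), 26)
192 (np.int64(304), np.int64(329), 26)
195 (np.int64(304), np.int64(329), 26)
198 (np.int64(313), np.int64(320), 8)
201 (np.int64(313), np.int64(320), 8)
204 (np.int64(285), np.int64(349), 52)
[303.6434 191.5164] [303.3652 192.8068]
[329.8806 191.5036] [330.1465 192.7939]
[316.7566 185.4867] [316.7649 197.4736]
```

The bar's edges sit at wrist columns 304–330 and rows 186–198, exactly where the fit puts them. I descend and pinch its ends.

Call:
step_arm --plan '[[[0.03, -0.01, 1.2, 0, 0, 0], [0.03, -0.01, 2.4, 0, 0, 0], [0.03, -0.01, 3.5, 0, 0, 0], [0.03, -0.01, 4.5, 0, 0, 0], [0.03, -0.01, 5.2, 0, 0, 0], [0.03, -0.01, 5.55, 0, 0, 0], [0.03, -0.01, 5.55, 0, 0, 0], [0.03, -0.01, 5.55, 0, 0, 0]]]'

```text
time_s: 15.77
ee_pos: [0.5209, 0.086, 0.0351]
eef_rot: [3.141, 0.001, 2.697]
force: [0.2, 0.0, 1.1]
grip_width: 0.0516
grip_force: 0.0
```

Call:
step_arm --plan '[[[0, 0, 0, 0, 0, 0], [0, 0, 0, 0, 0, 0], [0, 0, 0, 0, 0, 0], [0, 0, 0, 0, 0, 0], [0, 0, 0, 0, 0, 0], [0, 0, 0, 0, 0, 0]]]' --grip 0.2 --squeeze 25

```text
time_s: 16.27
ee_pos: [0.5202, 0.0859, 0.0347]
eef_rot: [-3.141, 0.001, 2.697]
force: [-4.1, -6.6, 6.5]
grip_width: 0.0295
grip_force: 25.0
```

Run:
```python
from kn import *
c7=pickle.load(open("w7.pkl","rb"))[0];c8=pickle.load(open("w8.pkl","rb"))[0];c9=pickle.load(open("w9.pkl","rb"))[0]
# knob blobs by darkness in each stored picture, centroid within radius of prediction
def blob(f,k):
    im=cv2.imread("pics/"+f);p=proj(k,W(v,knob(v)));m=(im.max(2)<75).astype(np.uint8);m=cv2.morphologyEx(m,cv2.MORPH_OPEN,np.ones((5,5),np.uint8))
    yy,xx=np.nonzero(m);d=np.hypot(xx-p[0],yy-p[1]);s=d<11;return p.round(1),(xx[s].mean().round(1),yy[s].mean().round(1),s.sum())
for f,k in(("w1.png",c),("w7.png",c7),("w8.png",c8),("scene0.png",cs)): print(f,blob(f,k))
for nm,Kn in(("scene+w1",K),("w7",[(c7,(558.6,73.6))]),("w7net",[(c7,(559.8,76.5))]),("w8",[(c8,(376.7,166.3))]),("w8net",[(c8,(374.4,169.2))]),("scenenet",[(cs,(339,176))]),
  ("all",K+[(c7,(558.6,73.6)),(c7,(559.8,76.5)),(c8,(376.7,166.3)),(c8,(374.4,169.2))])):
    r=least_squares(lambda a:np.concatenate([proj(k,W(v,knob([0,0,0,a[0]])))-p for k,p in Kn]),[.46]);print(nm,r.x,r.fun.round(1))
```

```text
w1.png (array([222.6, 217.3]), (np.float64(222.1), np.float64(219.4), np.int64(66)))
w7.png (array([559.7,  73. ]), (np.float64(559.0), np.float64(73.4), np.int64(277)))
w8.png (array([375. , 169.9]), (np.float64(376.0), np.float64(168.4), np.int64(200)))
scene0.png (array([334.4, 175.1]), (np.float64(nan), np.float64(nan), np.int64(0)))
scene+w1 [0.4617] [-0.4 -0.3 -0.3 -0.2]
w7 [0.4531] [ 0.4 -0.9]
w7net [0.4801] [ 1.5 -2.7]
w8 [0.4174] [-2.5  0.7]
w8net [0.4493] [ 0.4 -0.1]
scenenet [0.4242] [-4.1  0.9]
all [0.4558] [-0.3 -0.7 -0.2  0.1  0.7 -0.8 -0.5 -3.7 -1.8  3.2  0.5  0.3]<stdin>:6: RuntimeWarning: Mean of empty slice.
  ret = ret.dtype.type(ret / rcount)
```

Call:
step_arm --plan '[[[0, 0, -0.19, 0, 0, 0], [-0.02, 0, -0.52, 0, 0, 0], [-0.05, 0, -0.84, 0, 0, 0], [-0.1, 0, -1.16, 0, 0, 0], [-0.17, 0, -1.48, 0, 0, 0], [-0.22, 0, -1.67, 0, 0, 0], [-0.22, 0, -1.67, 0, 0, 0], [-0.22, 0, -1.67, 0, 0, 0]]]'

```text
time_s: 16.93
ee_pos: [0.5258, 0.0832, 0.0848]
eef_rot: [-3.141, -0.0, 2.697]
force: [-2.8, -4.8, -1.8]
grip_width: 0.0294
grip_force: 25.0
```

Call:
step_arm --plan '[[[-0.09, 0, -0.31, 0, 0, 0], [-0.2, 0, -0.62, 0, 0, 0], [-0.32, 0, -0.92, 0, 0, 0], [-0.46, 0, -1.215, 0, 0, 0], [-0.46, 0, -1.215, 0, 0, 0], [-0.46, 0, -1.215, 0, 0, 0], [-0.46, 0, -1.215, 0, 0, 0]]]'

```text
time_s: 17.52
ee_pos: [0.5384, 0.0772, 0.1217]
eef_rot: [-3.141, 0.0, 2.697]
force: [-4.1, -4.8, -1.0]
grip_width: 0.0296
grip_force: 25.0
```

Run:
```python
from kn import *
o=ctrl.get_obs();print(o["ee_pos"],o["eef_rot"],o["force"],o["grip_width"])
im,c10=snap("wrist","w10.png");cd=cam("side");sc,_=snap("scene","s10.png");sd,_=snap("side","d10.png")
a=np.arcsin((o["ee_pos"][2]-.0347)/.195);print("flap by height",a)
for n,k in(("scene",cs),("side",cd),("wrist",c10)):
    for q,P in(("pointer_tip",knob(v)),("flap_bar",(.08-.195*np.cos(a),0,.09+.195*np.sin(a))),("flap_hinge",(.08,0,.09))):
        print(n,q,[(np.round(r["at"],1),round(r["confidence"],2)) for r in ctrl.place_of(q,n)[:2]],"pred",proj(k,W(v,P)).round(1))
    print(" px per 0.01rad knob",(proj(k,W(v,knob([0,0,0,v[3]+.01])))-proj(k,W(v,knob(v)))).round(2))
    P=[(.08-r*np.cos(a)+.003*np.sin(a),y,.09+r*np.sin(a)+.003*np.cos(a)) for r,y in((.16,-.09),(.16,.09))]; print(" front corners pred",[proj(k,W(v,p)).round(1) for p in P])
```

```text
[0.5384 0.0772 0.1217] [-3.1409  0.      2.6971] [-4.0651 -4.8145 -0.9748] 0.029588220610629806
flap by height 0.46244510980107756
scene pointer_tip [] pred [334.4 175.1]
scene flap_bar [(array([309.2, 202.8]), 0.78)] pred [308.7 201.9]
scene flap_hinge [(array([306.8, 201.1]), 0.68), (array([268.6, 183.3]), 0.56)] pred [269.1 183. ]
 px per 0.01rad knob [-0.12 -0.49]
 front corners pred [array([331.3, 180.6]), array([266.4, 214.5])]
side pointer_tip [(array([329.7, 175. ]), 0.42)] pred [331.7 174.7]
side flap_bar [(array([320.3, 192.5]), 0.82)] pred [320.3 191.6]
side flap_hinge [] pred [279.2 192.6]
 px per 0.01rad knob [-0.15 -0.39]
 front corners pred [array([331.4, 177.3]), array([290.7, 205.5])]
wrist pointer_tip [] pred [156.2 304. ]
wrist flap_bar [(array([315.7, 248.8]), 0.89)] pred [316.3 250.4]
wrist flap_hinge [(array([135.4, 134.5]), 0.5)] pred [316.6 374.1]
 px per 0.01rad knob [-0.77  1.71]
 front corners pred [array([181.4, 288.2]), array([451.6, 288.2])]
```

Call:
step_arm --plan '[[[0, 0, 0.01, 0, 0, 0], [0, 0, 0.01, 0, 0, 0], [0, 0, 0.01, 0, 0, 0], [0, 0, 0.01, 0, 0, 0], [0, 0, 0.01, 0, 0, 0], [0, 0, 0.01, 0, 0, 0]]]'

```text
time_s: 18.62
ee_pos: [0.5383, 0.0772, 0.1213]
eef_rot: [-3.141, -0.0, 2.697]
force: [-5.4, -6.0, -0.6]
grip_width: 0.0299
grip_force: 25.0
```

Run:
```python
from kn import *
o=ctrl.get_obs();print(o["ee_pos"],np.arcsin((o["ee_pos"][2]-.0347)/.195),o["force"],o["grip_width"],o["grip_force"])
ctrl.camera("scene")
print([(np.round(r["at"],1),round(r["confidence"],2)) for r in ctrl.place_of("lock_pin","scene")[:3]],"pred",proj(cs,[.541,-.3339,.018]))
print([(np.round(r["at"],1),round(r["confidence"],2)) for r in ctrl.place_of("flap_bar","scene")[:2]])
print(ctrl.hand_in())
```

```text
[0.5383 0.0772 0.1213] 0.4603389352204094 [-5.4498 -5.9835 -0.5554] 0.029857556945274488 24.999924302101135
[(array([306.6, 201.5]), 0.4)] pred [370.9395 149.605 ]
[(array([309.2, 203.1]), 0.91)]
the job is handed in; nothing more can be done
None
```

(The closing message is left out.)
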